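# Show the seal under a bonsai pot to the camera with an inspection mirror

## Task

Take the inspection mirror from its wooden rest, bring its head in under the staging beneath the blue pot and angle it so that the camera on the bench sees the red maker's seal on the pot's underside in the middle of the mirror. Finish holding the mirror still in the gripper at that angle, straight below the seal at about the lens's height, clear of everything else; do not put it down. Do not knock the staging with the mirror or the arm, and leave the pots, the camera and the other things on the bench where they are.

Things in the scene. Friction and masses are not known exactly. Their poses are not given: they have to be found in the camera images.
- mirror: inspection mirror, 120 g: orange grip 130 (x) x 16 (y) x 18 (z) mm, 6 mm steel rod along +x, round mirror 70 mm across. Origin mid-grip, x towards the head. In the rest it lies level, z up, origin 60 mm above the bench; lift straight up. The head is rigidly bent: with x level its shiny side faces up and 30 deg forward (normal 0.5, 0, 0.866), far edge lower
- face (a point): centre of the mirror's shiny side, at (170, 0, 0) mm in the mirror's frame; z is the mirror's outward normal, x points down the slope away from the grip. The disc is 6 mm thick and reaches 35 mm around it
- rest: wooden tool rest fixed to the bench: base 190 x 70 x 12 mm and two notched uprights, 12 mm thick, 50 mm wide, up to 68 mm high, that carry the mirror 52 mm behind and 90 mm ahead of its mid-grip; between them the grip is free for fingers. Origin on the bench under the mid-grip, x along the mirror towards its head
- staging: fixed wooden pot staging: two beams along y, 540 long, 24 wide, 22 thick (mm), centre lines at x = -42 and +42, tops 190 and undersides 168 mm above the bench; 24 x 30 mm legs at x +-42, y +-250 mm, cross rails at the two ends only: open below from front and back. Origin on the bench under its middle. Pots stand at y +110 and -110 mm, either on either side
- pot: round blue glazed pot with a small tree, 0.8 kg, loose on the beams: 104 mm across at the foot, 130 mm at the rim, 60 mm high, tree to 150 mm. Origin at the centre of its underside, 190 mm above the bench; z up; its x axis points horizontally towards the camera
- seal (a point): the red maker's seal, 24 mm square, facing down, at the centre of the blue pot's underside (the blue pot's origin), seen through the gap between the beams
- brown_pot: the same kind of pot in brown clay, loose on the beams on the other side; leave it alone. Origin at the centre of its underside
- camera: black camera on a round stand, 0.6 kg, loose, beyond the staging, 106 mm wide and 132 mm high; its lens looks level along its -x axis under the staging, towards the point below the seal. Origin on the bench under the front of the lens
- lens (a point): centre of the front of the camera's lens, 90 mm above the bench, 140 mm horizontally from the seal's vertical
- sight1 (a point): a point in the air on the straight line from the seal to the centre of the lens, 31 % of the way from the seal; nothing is there, it only serves to judge the reflection
- sight2 (a point): a point in the air on the straight line from the seal to the centre of the lens, 36.5 % of the way from the seal; nothing is there, it only serves to judge the reflection
- sight3 (a point): a point in the air on the straight line from the seal to the centre of the lens, 42 % of the way from the seal; nothing is there, it only serves to judge the reflection
- sight4 (a point): a point in the air on the straight line from the seal to the centre of the lens, 47.5 % of the way from the seal; nothing is there, it only serves to judge the reflection
- sight5 (a point): a point in the air on the straight line from the seal to the centre of the lens, 53 % of the way from the seal; nothing is there, it only serves to judge the reflection
- bowl: white plastic bowl, 150 mm across, 60 mm high, loose; leave alone. Origin under its centre
- clay_pot: empty terracotta pot, 96 mm across, 90 mm high, loose; leave alone. Origin under its centre
- bottle: clear water bottle, 64 mm across, 190 mm high, loose; leave alone. Origin under its centre
- wire_coil: coil of copper training wire, 100 mm across, 18 mm high, loose; leave alone. Origin under its centre
- brush: small bench brush with a handle, 200 mm long, lying loose; leave alone. Origin under its middle
Mind the look-alikes: they are no part of the job. What is shaped like the rest but green, pink or turquoise is not meant.

How it is judged:
By the outcome, as a careful person would: the job done as asked, in the order asked, and still so for the second after the job is handed in, while the arm keeps its last pose, push and grip.
It also fails if it takes over 51 s, if anything falls off the work surface, if the arm or the gripper's body presses on something with over 40 N, if the wrist force passes 120 N, or if a joint passes its speed limit or range.

## Robot

A 6-joint arm with a two-finger parallel gripper is mounted at the origin on the work surface. World frame = base frame: x ahead of the robot, y to its left, z up, the work surface at z = 0. Lengths are in mm, angles in degrees, forces in N, time in s.
With the tool pointing down it reaches from about 350 to 850 mm from the base axis. Payload 8.1 kg.
Tool frame: the origin (TCP) lies on the centre line of the jaws, within the pads' length; the fingertips stand 19 mm ahead of it and the grasp point (between the pads) is the TCP; z points along the fingers, y is the direction in which the jaws open and shut (so a half turn about z gives the same grasp; the last joint's range is limited). The gripper opens to 85 mm and grips with 20 to 120 N. Pads are 22 mm wide; open, the fingers measure 114 mm over their backs; the gripper's body (76 mm by 85 mm) begins 54 mm behind the grasp point. The pads swing forward as they close: fully open they stand 13 mm farther back than shut.
Start: joints at [-76.627, 7.471, 85.268, -0, 87.261, -4.893], TCP at [188.076, -569.765, 224.592] pointing down, gripper open.
Joint ranges: [-169.43, 169.43], [-51.17, 129.36], [1.28, 143.12], [-76.62, 256.62], [0, 156.53], [-152.29, 152.29]. Speed limits (degrees/s): [136.94, 136.94, 159.86, 180, 180, 180].

## Interface

Orientations are given as [roll, pitch, yaw] about the fixed x, y, z axes, in that order (R = Rz(yaw) Ry(pitch) Rx(roll)).
In Python, from bench import r, viewer gives the robot as it stands.
- The arm moves only by the tool carry_out, never from a script. Its argument "commands" is a list that holds one entry, the list of rows, each a list of 7 numbers: the finger opening in mm, from 0 to 85.4, then the shift along the tool's x, y, z in mm, then the turn, a rotation vector about the tool's x, y, z in degrees. A call has 1 to 5 rows; each row is the pose to reach, as a shift and turn from the pose commanded when the call began, along the tool's axes at that moment; what a row does not reach only later rows make up. A row lasts 1/8 s, in which the tool goes at most 62.5 mm and 10.7 degrees, less where a joint would pass 70% of its speed; a pose out of reach is approached as far as the arm can. A call with a gripper value outside its range is refused whole. The fingers move at their own pace and stop on an object; "grip_force" is the grip in N (left out, the last holds). Time passes only in rows, so rows that repeat a pose let the fingers close. It gives the time, the measured TCP pose, the force and the opening at its end, in the units of the state.
- r.sense(): the state, without advancing time (a new reading comes with each control period).
- viewer.snapshot(name): name is "side" or "top"; returns the picture (384x512x3 uint8, red, green, blue); there is no depth.
- viewer.calibration(name): a dict with "camera_matrix" (3x3 intrinsics, pixels), "rvec" (rotation vector, rad) and "tvec" (3), from world to camera coordinates, as OpenCV has them. Camera axes: x right, y down, z forward; pixel columns grow to the right and rows downward; lengths in mm; the calibration is good to about 2 mm. A picture is of the moment at which its call begins. calibration takes no time and is no camera call.
- r.hand_in(): hands the job in, once; it reports no verdict.
The state is a dict: "time": time; "joint_pos": joint angles; "qd": joint speeds; "joint_efforts": joint torques, N m; "tool_pos": TCP position; "tcp_rot": TCP orientation; "ft_force": force on the tool from outside, world axes, zero at the start; "wrist_torque": the same for the moment, N m; "finger_gap": finger opening in mm.
Only numpy, scipy, OpenCV 4.12 (cv2) and the standard library are available. Lean on these libraries where they do the work, as an engineer would, in place of code of your own. Each camera call takes 0.05 s, during which the arm holds its last target. There are 200 camera calls.

## Working session

There is one attempt and no reset: what is moved stays moved. The work goes in short steps, Python scripts to look and compute and a tool call to move; the robot and the scene stay as the last step left them, time stands still between calls to the robot, and variables do not carry over. Pictures are saved under pics/ and viewed, about 8 in all and at most 12, crops included, and the job is handed in when it is done.

Besides the shell and the picture viewer there is one more tool, called after "Request:" by a JSON object that holds its "api" and its "payload", one argument or row to a line. carry_out: Moves the arm, as the interface text tells. Its arguments: {"type":"object","properties":{"commands":{"type":"array","items":{"type":"array","items":{"type":"array","items":{"type":"number"}}}},"grip_force":{"type":"number"}},"required":["commands"]}

```bash
mkdir -p pics; ls; python3 - <<'E'
from bench import r, viewer
import cv2, numpy as np
print(r.sense())
for n in("side","top"):
    im=viewer.snapshot(n); cv2.imwrite(f"pics/{n}0.png",im[:,:,::-1])
    c=viewer.calibration(n); print(n,c)
    R=cv2.Rodrigues(np.array(c["rvec"],float))[0]; print(-R.T@np.array(c["tvec"],float).ravel())
a=[cv2.imread(f"pics/{n}0.png") for n in("side","top")]
E
```

```text
pics
{'time': 0.0, 'joint_pos': array([-7.66261848e+01,  7.51587052e+00,  8.53300426e+01, -1.30826704e-04,
        8.72609421e+01, -4.89244880e+00]), 'qd': array([ 0.05714329, -0.08676148, -0.03093394, -0.0147846 ,  0.02020872,
       -0.01270525]), 'joint_efforts': array([-6.83418803e-04, -5.69390273e+01, -5.00553668e+01, -3.03683009e-04,
        1.45418869e-02,  1.95795047e-05]), 'tool_pos': array([ 187.95540961, -569.20596572,  223.52917501]), 'tcp_rot': array([-1.79893523e+02, -8.98301706e-03,  1.82662620e+01]), 'ft_force': array([ 0.5930904 ,  0.01754135, -0.13764283]), 'wrist_torque': array([-0.02890978,  0.01438851,  0.01119262]), 'finger_gap': 85.40624611390324}
side {'camera_matrix': array([[394.76617089,   0.        , 257.5433705 ],
       [  0.        , 394.76617089, 193.16160204],
       [  0.        ,   0.        ,   1.        ]]), 'rvec': array([ 2.39855171, -0.12609037,  0.0564559 ]), 'tvec': array([-560.34144194,  153.84835114, 1546.80191048])}
[ 450.91281231 -983.83666036 1248.59563446]
top {'camera_matrix': array([[378.83250488,   0.        , 256.93082808],
       [  0.        , 378.83250488, 189.86235892],
       [  0.        ,   0.        ,   1.        ]]), 'rvec': array([ 2.18740793, -2.18233842,  0.08729625]), 'tvec': array([   2.94176459,  560.57872589, 1409.39502862])}
[ 452.46301061   10.17116274 1447.69654281]
```

View pics/side0.png

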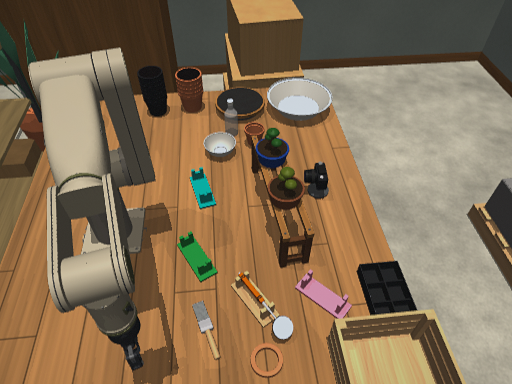

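View pics/top0.png

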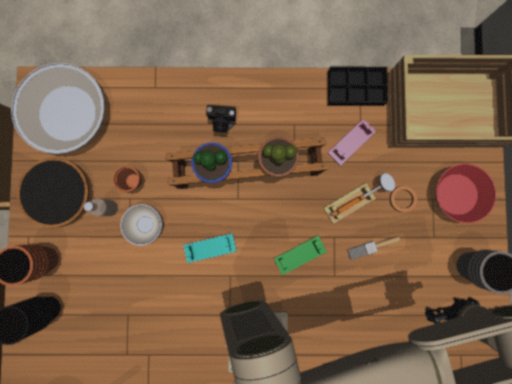

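The wooden rest with the orange grip is at side (255,290) / top (352,203). The look-alikes are green (197,256)/(300,255), pink (323,295)/(352,143) and turquoise (203,187)/(210,248). The blue pot is at top (212,162), the bench camera at (221,118), and the brown pot at (279,156). I'll measure these and check them in one close crop.

```bash
cat > h.py <<'E'
import cv2, numpy as np
from scipy.spatial.transform import Rotation as Ro
from bench import r, viewer
C={n:viewer.calibration(n) for n in("side","top")}
def ray(n,p):
    c=C[n];R=cv2.Rodrigues(np.array(c["rvec"],float))[0];t=np.array(c["tvec"],float).ravel()
    d=R.T@np.linalg.inv(c["camera_matrix"])@np.array([p[0],p[1],1.]); return -R.T@t,d
def onz(n,p,z):
    o,d=ray(n,p); return o+d*(z-o[2])/d[2]
def tri(ps,pt):
    (a,u),(b,v)=ray("side",ps),ray("top",pt); s=np.linalg.lstsq(np.c_[u,-v],b-a,rcond=None)[0]
    A,B=a+u*s[0],b+v*s[1]; return (A+B)/2,np.linalg.norm(A-B)
def proj(n,P):
    c=C[n]; return cv2.projectPoints(np.array(P,float).reshape(-1,1,3),np.array(c["rvec"],float),np.array(c["tvec"],float),np.array(c["camera_matrix"],float),None)[0].reshape(-1,2)
def mask(im,lo,hi,box):
    h=cv2.cvtColor(im,cv2.COLOR_BGR2HSV); m=cv2.inRange(h,lo,hi); k=np.zeros_like(m); x0,y0,x1,y1=box; k[y0:y1,x0:x1]=1; return m*k
E
python3 - <<'E'
from h import *
s=cv2.imread("pics/side0.png");t=cv2.imread("pics/top0.png")
def info(m,tag):
    c=max(cv2.findContours(m,0,1)[0],key=cv2.contourArea); M=cv2.moments(m,True)
    print(tag,cv2.contourArea(c),M["m10"]/M["m00"],M["m01"]/M["m00"],cv2.minAreaRect(c)); return np.array([M["m10"]/M["m00"],M["m01"]/M["m00"]])
org=((5,190,150),(17,255,255))
a=info(mask(s,*org,(228,262,300,345)),"orange s"); b=info(mask(t,*org,(322,170,385,225)),"orange t")
print(tri(a,b),onz("top",b,69),onz("side",a,66))
wh=((0,0,150),(180,50,255))
a=info(mask(s,*wh,(268,312,300,345)),"head s"); b=info(mask(t,*wh,(372,168,399,196)),"head t")
print(tri(a,b))
bl=((105,120,40),(125,255,255))
a=info(mask(s,*bl,(245,130,300,175)),"blue s"); m=mask(t,*bl,(180,135,245,190)); b=info(m,"blue t")
c=max(cv2.findContours(m,0,1)[0],key=cv2.contourArea); (e,rad)=cv2.minEnclosingCircle(c); print(e,rad,cv2.fitEllipse(c),onz("top",e,250),rad/378.8*1198)
L=cv2.resize(t[95:195,155:335],None,fx=4.4,fy=4.4,interpolation=2);cv2.imwrite("pics/c1.png",L)
L1=cv2.resize(s[255:345,215:305],None,fx=6,fy=6,interpolation=2);L2=cv2.resize(s[110:210,225:345],None,fx=5.4,fy=5.4,interpolation=2)
cv2.imwrite("pics/c2.png",cv2.resize(np.hstack([L1,L2[:540]]),(800,366)))
E
```

```text
orange s 83.5 250.9624060150376 286.9172932330827 ((250.42575073242188, 286.2425842285156), (23.42979621887207, 4.432663917541504), 50.71058654785156)
orange t 10.0 350.4642857142857 203.21428571428572 ((352.45587158203125, 201.9264678955078), (2.057982921600342, 10.804409980773926), 59.03623962402344)
(array([ 506.99501717, -334.55373122,   76.61799685]), np.float64(3.3852189789647915)) [ 509.00141223 -336.49874569   69.        ] [ 505.79338376 -328.70021607   66.        ]
head s 345.0 282.24281984334203 326.5822454308094 ((282.1351623535156, 324.3108215332031), (28.276626586914062, 19.892276763916016), 80.53767395019531)
head t 157.0 387.2857142857143 181.6098901098901 ((387.5, 181.0), (16.0, 13.0), 90.0)
(array([ 589.12685362, -474.4054445 ,   64.3562835 ]), np.float64(0.4657336093442443))
blue s 261.0 271.5197568389058 157.66261398176292 ((271.4554138183594, 153.445556640625), (32.43821334838867, 27.264019012451172), 5.710593223571777)
blue t 47.0 214.41304347826087 167.70289855072463 ((216.87709045410156, 166.0888214111328), (25.11928367614746, 38.35478591918945), 32.34744644165039)
(211.78021240234375, 162.6923065185547) 19.40753936767578 ((211.2169189453125, 162.1111297607422), (37.31698989868164, 37.6816520690918), 113.37249755859375) [629.69371113 149.24544131 250.        ] 61.3786487921742
```

View pics/c1.png

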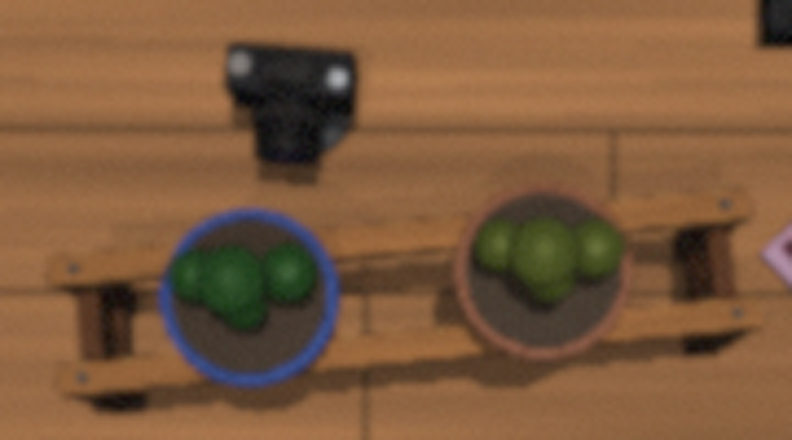

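View pics/c2.png

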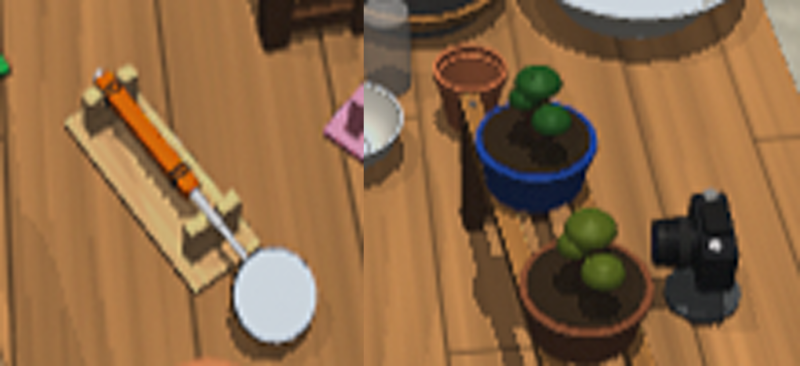

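```bash
python3 - <<'E'
from h import *
s=cv2.imread("pics/side0.png");t=cv2.imread("pics/top0.png")
ct=lambda x,y:(155-.5+.5/4.4+x/4.4,95-.5+.5/4.4+y/4.4)
cl=lambda x,y:(215+x/4.04-.4,255+y/4.067-.4)
cr=lambda x,y:(225+(x-363.6)/3.636-.4,110+y/3.66-.4)
print("beam dots/ends");P=[onz("top",ct(*p),190)for p in((50,270),(745,205),(60,378),(757,315),(73,268),(81,377),(727,205),(738,312))]
print(np.round(P,1)); 
print("mid ends",np.mean(P[:4],0),"dots",np.mean(P[4:],0)); d=P[0]+P[2]-P[1]-P[3]; print("yaw y-axis",np.degrees(np.arctan2(-d[0],d[1])),np.linalg.norm(d)/2)
print("pot",onz("top",ct(250,297),250)); print("brown",onz("top",ct(543,272),250))
print("lens s",onz("side",cr(656,244),90),"lens top rim",onz("top",ct(288,162),105),"cam front", onz("top",ct(290,50),125),onz("top",ct(240,63),122),onz("top",ct(338,78),122))
g0,g1=cl(102,80),cl(190,188)
A,B=onz("side",g0,66),onz("side",g1,66);print("grip",A,B,(A+B)/2,np.linalg.norm(A-B),np.degrees(np.arctan2(*(B-A)[[1,0]])))
f=np.array([589.1,-474.4]);m=((A+B)/2)[:2];v=f-m;print("face",np.linalg.norm(v),np.degrees(np.arctan2(v[1],v[0])))
print("face side z60",onz("side",(282.2,326.),60),"top",onz("top",(387.3,181.6),60))
# rest base corners, z=12
for p in ((67,122),(198,292),(258,243)): print("base",onz("side",cl(*p),12))
E
```

```text
beam dots/ends
[[ 660.8  309.8  190. ]
 [ 712.5 -220.1  190. ]
 [ 578.3  300.5  190. ]
 [ 627.8 -228.3  190. ]
 [ 662.4  292.3  190. ]
 [ 579.1  284.7  190. ]
 [ 712.5 -206.4  190. ]
 [ 630.1 -213.9  190. ]]
mid ends [644.84867065  40.45223594 190.        ] dots [646.00068726  39.17368195 190.        ]
yaw y-axis 5.462492314649442 531.8035737626974
pot [631.54997793 150.37583528 250.        ]
brown [650.43957756 -61.91754136 250.        ]
lens s [776.18725173 142.5361675   90.        ] lens top rim [764.54984748 137.56701307 105.        ] cam front [851.85139525 134.92605302 125.        ] [841.87312163 175.60517114 122.        ] [829.76113581  96.13065096 122.        ]
grip [ 472.64024344 -276.88725327   66.        ] [ 535.4425632  -382.37067278   66.        ] [ 504.04140332 -329.62896302   66.        ] 122.76352535962195 -59.23143719975184
face 167.9095530825158 -59.56411299236896
face side z60 [ 590.01769181 -470.65069522   60.        ] top [ 589.35931073 -475.97089592   60.        ]
base [ 440.30379018 -282.59005575   12.        ]
base [ 535.44618968 -444.94115032   12.        ]
base [ 589.26256485 -409.01989522   12.        ]
```

```bash
cat >> h.py <<'E'
def toolR(yaw,pitch,a,roll=0):
    """tool rotation for mirror at yaw, nose-down pitch (deg), grasp lean a; tool x against mirror x"""
    return Ro.from_euler('ZYX',[yaw,pitch,roll],degrees=True)*Ro.from_matrix(np.array([[-np.cos(np.radians(a)),0,np.sin(np.radians(a))],[0,1,0],[-np.sin(np.radians(a)),0,-np.cos(np.radians(a))]]))
def delta(p,R):
    s=r.sense(); R0=Ro.from_euler('xyz',s["tcp_rot"],degrees=True)
    print("t",round(s["time"],2),"at",s["tool_pos"].round(1),s["tcp_rot"].round(1),"j",s["joint_pos"].round(0),"F",s["ft_force"].round(1),"gap",s["finger_gap"].round(1))
    print("shift",R0.inv().apply(np.array(p)-s["tool_pos"]).round(1),"turn",(R0.inv()*R).as_rotvec(degrees=True).round(2))
E
cat > g.py <<'E'
from h import *
import sys
dz=float(sys.argv[1]); u=np.array([np.cos(np.radians(-59.5)),np.sin(np.radians(-59.5))])
p=np.r_[np.array([504,-329])-10*u,60+dz]; print(p); delta(p,toolR(-59.5,0,15))
E
python3 g.py 110
```

```text
[ 498.92461637 -320.3837084   170.        ]Traceback (most recent call last):
  File "g.py", line 4, in <module>
    p=np.r_[np.array([504,-329])-10*u,60+dz]; print(p); delta(p,toolR(-59.5,0,15))
                                                        ~~~~~^^^^^^^^^^^^^^^^^^^^^
  File "h.py", line 22, in delta
    print("t",round(s["time"],2),"at",s["tool_pos"].round(1),s["tcp_rot"].round(1),"j",s["joint_pos"].round(0),"F",s["ft_force"].round(1),"gap",s["finger_gap"].round(1))
                                                                                                                                                ^^^^^^^^^^^^^^^^^^^^^
AttributeError: 'float' object has no attribute 'round'
```

```bash
sed -i 's/s\["finger_gap"\].round(1)/round(s["finger_gap"],1)/' h.py; python3 g.py 110
```

```text
[ 498.92461637 -320.3837084   170.        ]
t 0.1 at [ 188.  -569.3  223.6] [-179.9   -0.    18.3] j [-77.   8.  85.  -0.  87.  -5.] F [-0.  -0.2  0.5] gap 85.4
shift [ 373.3 -138.8   53.9] turn [ -13.44  -10.88 -101.57]
```

Request:
{"api": "carry_out", "payload": {
  "commands": [
    [[85, 60, -25, 0, 0, 0, -10], [85, 120, -48, 5, 0, 0, -20], [85, 175, -70, 10, 0, 0, -30], [85, 230, -90, 15, 0, 0, -40], [85, 285, -110, 20, 0, 0, -50]]
  ]
}}

```text
time: 0.72
tool_pos: [425.4, -374.3, 204.1]
tcp_rot: [-180.0, -0.0, 68.6]
ft_force: [-0.2, 0.5, -0.4]
finger_gap: 84.9
```

```bash
python3 g.py 110
```

```text
[ 498.92461637 -320.3837084   170.        ]
t 0.72 at [ 425.4 -374.3  204.1] [-180.    -0.    68.6] j [-47.   3.  92.  -0.  85. -25.] F [-0.2  0.5 -0.4] gap 84.9
shift [77.1 48.8 34.1] turn [ -6.81 -13.97 -51.6 ]
```

Request:
{"api": "carry_out", "payload": {
  "commands": [
    [[85, 16, 10, 7, -1.3, -2.7, -10.1], [85, 32, 20, 14, -2.6, -5.4, -20.2], [85, 47, 30, 21, -4, -8.2, -30.3], [85, 62, 39, 27, -5.3, -11, -40.4], [85, 77, 49, 34, -6.7, -13.8, -50.5]]
  ]
}}

```text
time: 1.35
tool_pos: [498.7, -321.8, 170.0]
tcp_rot: [179.9, 14.9, 119.4]
ft_force: [-0.1, -0.3, 0.4]
finger_gap: 84.5
```

```bash
python3 g.py 40; python3 - <<'E'
from h import *
s=viewer.snapshot("side")[:,:,::-1];t=viewer.snapshot("top")[:,:,::-1]
a=cv2.resize(s[190:350,200:360],(400,400),interpolation=2);b=cv2.resize(t[150:250,300:400],(400,400),interpolation=2)
cv2.imwrite("pics/d1.png",np.hstack([a,b]))
E
```

```text
[ 498.92461637 -320.3837084   100.        ]
t 1.35 at [ 498.7 -321.8  170. ] [179.9  14.9 119.4] j [-34.  -4. 104.  -7.  67. -61.] F [-0.1 -0.3  0.4] gap 84.5
shift [19.1  0.9 67.4] turn [-0.22 -0.09 -1.05]
```

View pics/d1.png

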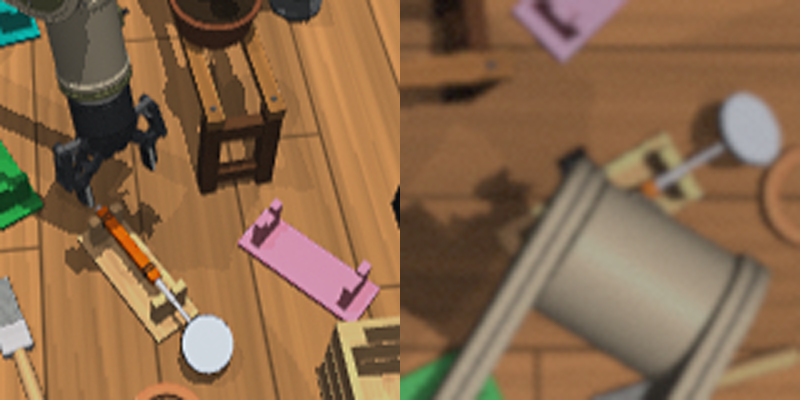

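The open fingers straddle the orange grip, with the rest below at crop (130,250). I'll lower straight down onto it.

Request:
{"api": "carry_out", "payload": {
  "commands": [
    [[85, 10, 0.5, 35, -0.2, 0, -1], [85, 19, 0.9, 67, -0.2, 0, -1], [85, 25, 0.9, 88, -0.2, 0, -1], [85, 29.5, 0.9, 106, -0.2, 0, -1], [85, 29.5, 0.9, 106, -0.2, 0, -1]]
  ]
}}

```text
time: 2.08
tool_pos: [497.3, -320.5, 58.8]
tcp_rot: [-180.0, 14.7, 120.0]
ft_force: [-0.1, -1.2, 0.2]
finger_gap: 84.9
```

```bash
python3 g.py 0
```

```text
[ 498.92461637 -320.3837084    60.        ]
t 2.08 at [ 497.3 -320.5   58.8] [-180.    14.7  120. ] j [-34.   3. 109.  -8.  55. -60.] F [-0.1 -1.2  0.2] gap 84.9
shift [-1.   1.5 -1. ] turn [-0.14 -0.34 -0.5 ]
```

Request:
{"api": "carry_out", "payload": {
  "commands": [
    [[60, 0, 1.5, -1, 0, 0, -0.5], [40, 0, 1.5, -1, 0, 0, -0.5], [25, 0, 1.5, -1, 0, 0, -0.5], [18, 0, 1.5, -1, 0, 0, -0.5], [10, 0, 1.5, -1, 0, 0, -0.5]]
  ],
  "grip_force": 30
}}

```text
time: 2.7
tool_pos: [499.9, -320.1, 62.0]
tcp_rot: [-179.9, 14.9, 120.6]
ft_force: [-1.6, 0.9, 3.7]
finger_gap: 13.5
```

Request:
{"api": "carry_out", "payload": {
  "commands": [
    [[8, 0, 0, 0, 0, 0, 0], [8, 0, 0, 0, 0, 0, 0], [8, 0, 0, 0, 0, 0, 0], [8, 0, 0, 0, 0, 0, 0], [8, 0, 0, 0, 0, 0, 0]]
  ],
  "grip_force": 90
}}

```text
time: 3.32
tool_pos: [499.8, -320.1, 62.2]
tcp_rot: [-179.9, 14.9, 120.6]
ft_force: [-3.5, 1.2, 5.3]
finger_gap: 9.5
```

Opening 9.5 mm is below the 16 mm grip width, so I'll look before lifting.

```bash
python3 - <<'E'
from h import *
s=viewer.snapshot("side")[:,:,::-1]
cv2.imwrite("pics/d2.png",cv2.resize(s[240:350,210:310],(600,600*110//100)[:2] if 0 else (540,594),interpolation=2))
print(r.sense())
E
```

```text
{'time': 3.375, 'joint_pos': array([-33.52026494,   2.86561984, 109.25825927,  -7.96830409,
        54.7318713 , -60.23829662]), 'qd': array([ 0.0159856 ,  0.02592377,  0.03349333,  0.09189614, -0.03001875,
        0.00046733]), 'joint_efforts': array([ 4.22651991e-01, -4.62445307e+01, -4.50957870e+01, -4.08658041e-01,
       -2.49512650e+00, -4.32152103e-02]), 'tool_pos': array([ 499.8422907 , -320.11386083,   62.20374135]), 'tcp_rot': array([-179.93113148,   14.87263989,  120.58317242]), 'ft_force': array([-2.32149001,  1.2507051 ,  5.185758  ]), 'wrist_torque': array([ 0.1472884 ,  0.49585787, -0.17425269]), 'finger_gap': 9.65554714074236}
```

View pics/d2.png

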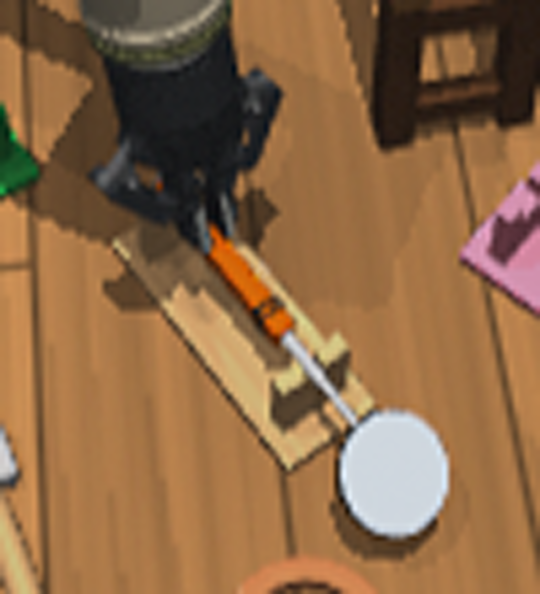

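The grip sits between the pads. The low reading is probably pad compliance under 90 N. I'll lift straight up.

Request:
{"api": "carry_out", "payload": {
  "commands": [
    [[8, -5, 0, -19, 0, 0, 0], [8, -12, 0, -45, 0, 0, 0], [8, -20, 0, -75, 0, 0, 0], [8, -28, 0, -105, 0, 0, 0], [8, -28, 0, -105, 0, 0, 0]]
  ]
}}

```text
time: 4.0
tool_pos: [501.6, -321.0, 173.4]
tcp_rot: [179.9, 15.1, 120.6]
ft_force: [-0.1, -0.3, -0.6]
finger_gap: 9.7
```

```bash
cat > m.py <<'E'
from h import *
import sys
# target: argv x y z of face, azimuth, nose-down pitch, back-off along mirror x
def tgt(face,yaw,pitch,off,g=-10.,a=15.):
    Rm=Ro.from_euler('ZYX',[yaw,pitch,0],degrees=True)
    f=np.array(face)-off*np.r_[np.cos(np.radians(yaw)),np.sin(np.radians(yaw)),0]
    return f+Rm.apply([g-170,0,0]),toolR(yaw,pitch,a)
if __name__=="__main__":
    v=[float(x) for x in sys.argv[1:]]
    p,R=tgt(v[:3],*v[3:6]); print(p.round(1)); delta(p,R)
E
python3 m.py 632 151 90 -4.5 15 160
python3 - <<'E'
from h import *
for n in("side","top"): cv2.imwrite(f"pics/{n}1.png",viewer.snapshot(n)[:,:,::-1])
s=cv2.imread("pics/side1.png");t=cv2.imread("pics/top1.png")
cv2.imwrite("pics/d3.png",np.hstack([cv2.resize(s[200:350,200:350],(400,400),interpolation=2),cv2.resize(t[130:230,320:420],(400,400),interpolation=2)]))
E
```

```text
[299.2 177.2 136.6]
t 4.0 at [ 501.6 -321.   173.4] [179.9  15.1 120.6] j [-34.  -4. 104.  -7.  67. -62.] F [-0.1 -0.3 -0.6] gap 9.7
shift [ 523.1   79.1 -103.1] turn [ -7.18  13.98 -54.6 ]
```

View pics/d3.png

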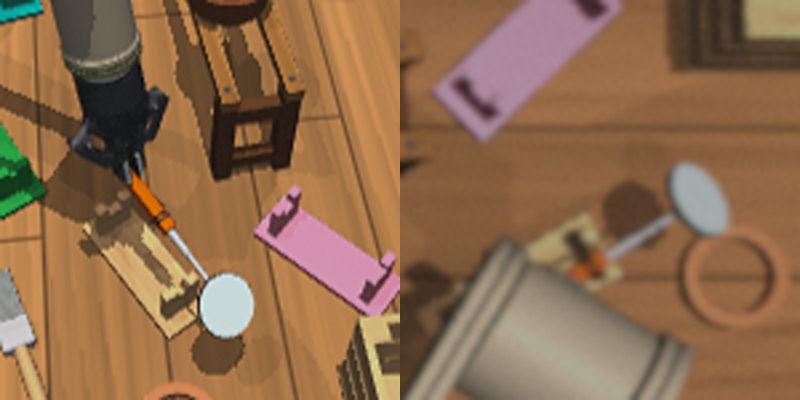

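```bash
cat > w.py <<'E'
from h import *
import sys
v=[float(x) for x in sys.argv[1:]]; delta(v[:3],toolR(v[3],v[4],15))
E
python3 w.py 380 -200 175 -45 5
python3 - <<'E'
from h import *
s=cv2.imread("pics/side1.png");t=cv2.imread("pics/top1.png")
def el(im,box):
    m=mask(im,(0,0,150),(180,60,255),box);c=max(cv2.findContours(m,0,1)[0],key=cv2.contourArea);return cv2.fitEllipse(c)
a=el(s,(272,298,300,330));b=el(t,(386,168,404,192));print(a,b)
f,e=tri(a[0],b[0]);print(f,e)
q=r.sense();R=Ro.from_euler('xyz',q["tcp_rot"],degrees=True);print(R.inv().apply(f-q["tool_pos"]), "expected",(toolR(0,0,15).inv().apply([180,0,0])))
E
```

```text
t 4.1 at [ 499.6 -319.7  169.2] [-179.9   14.8  120.6] j [-34.  -4. 104.  -7.  67. -62.] F [-0.2  0.8 -1.5] gap 9.2
shift [157.  -42.1 -47.4] turn [ -3.17   4.76 -14.08]
((283.6937561035156, 312.666015625), (19.506853103637695, 28.513748168945312), 154.45631408691406) ((394.9212951660156, 179.10202026367188), (9.7506742477417, 18.165708541870117), 148.34063720703125)
[ 589.38101508 -470.36821856  151.68189754] 0.7090972486218539
[-165.08507962    0.66925655   61.76901821] expected [-173.86664873    0.           46.58742812]
```

The head has drooped about 6–7° in the grip: the triangulated height and the ellipse ratio agree. I'll tighten the grip, include the droop in the aim, and re-measure later.

Request:
{"api": "carry_out", "payload": {
  "commands": [
    [[8, 30, -8, -9, -0.6, 1, -3], [8, 62, -16, -18, -1.2, 2, -6], [8, 94, -25, -28, -2, 3, -9], [8, 126, -34, -38, -2.6, 4, -12], [8, 157, -42, -47, -3.2, 4.8, -14]]
  ],
  "grip_force": 115
}}

```text
time: 4.72
tool_pos: [378.7, -198.9, 173.0]
tcp_rot: [180.0, 9.8, 135.0]
ft_force: [0.3, -0.1, -0.9]
finger_gap: 9.1
```

```bash
sed -i 's/g=-10.,a=15./g=-8.,a=21.5/' m.py; sed -i 's/,15))/,21.5))/' w.py; python3 w.py 352 0 165 -25 10
```

```text
t 4.72 at [ 378.7 -198.9  173. ] [180.    9.8 135. ] j [-33. -30. 124.  -2.  77. -77.] F [ 0.3 -0.1 -0.9] gap 9.1
shift [158.6 121.8 -19.2] turn [ -3.68  -1.7  -19.66]
```

Request:
{"api": "carry_out", "payload": {
  "commands": [
    [[8, 32, 24, -4, -0.8, -0.4, -4], [8, 64, 48, -8, -1.5, -0.8, -8], [8, 96, 73, -12, -2.2, -1, -12], [8, 128, 98, -16, -3, -1.4, -16], [8, 158, 122, -19, -3.6, -1.7, -19.6]]
  ]
}}

```text
time: 5.35
tool_pos: [353.3, -0.4, 164.6]
tcp_rot: [-179.8, 11.6, 155.0]
ft_force: [0.4, 0.5, -0.5]
finger_gap: 9.3
```

```bash
python3 m.py 632 151 90 -4.5 15 110
```

```text
[350.9 173.1 136.1]
t 5.35 at [353.3  -0.4 164.6] [-179.8   11.6  155. ] j [ -4. -47. 135.  -4.  82. -69.] F [ 0.4  0.5 -0.5] gap 9.3
shift [ 79.7 156.3  12.3] turn [ -3.39   5.   -20.26]
```

Request:
{"api": "carry_out", "payload": {
  "commands": [
    [[8, 14, 32, 2, -0.6, 1, -4], [8, 28, 64, 5, -1.3, 2, -8], [8, 44, 95, 8, -2, 3, -12], [8, 62, 126, 10, -2.7, 4, -16], [8, 80, 156, 12, -3.4, 5, -20.2]]
  ]
}}

```text
time: 5.98
tool_pos: [350.7, 172.5, 136.1]
tcp_rot: [-179.9, 6.4, 175.5]
ft_force: [0.1, 0.8, -1.5]
finger_gap: 9.3
```

```bash
python3 m.py 632 151 90 -4.5 15 110; python3 - <<'E'
from h import *
for n in("side","top"): cv2.imwrite(f"pics/{n}2.png",viewer.snapshot(n)[:,:,::-1])
s=cv2.imread("pics/side2.png");t=cv2.imread("pics/top2.png")
cv2.imwrite("pics/d4.png",np.hstack([cv2.resize(s[90:240,180:330],(400,400),interpolation=2),cv2.resize(t[100:260,150:310],(400,400),interpolation=2)]))
E
```

```text
[350.9 173.1 136.1]
t 5.97 at [350.7 172.5 136.1] [-179.9    6.4  175.5] j [ 21. -31. 128.  -3.  77. -64.] F [ 0.1  0.8 -1.5] gap 9.3
shift [-0.2  0.6 -0. ] turn [-0.06 -0.05 -0.01]
```

View pics/d4.png

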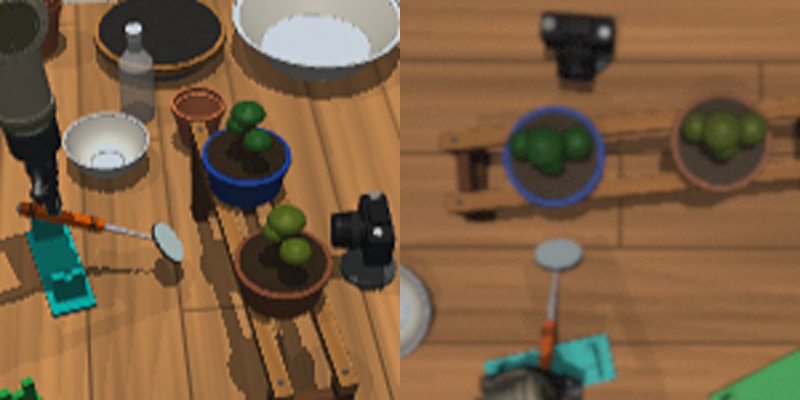

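```bash
python3 - <<'E'
from h import *
s=cv2.imread("pics/side2.png");t=cv2.imread("pics/top2.png")
K=6
def up(im,box): x0,y0,x1,y1=box; return cv2.resize(im[y0:y1,x0:x1],None,fx=K,fy=K,interpolation=cv2.INTER_CUBIC),np.array([x0-.5+.5/K,y0-.5+.5/K])
def el(im,box,lo,hi):
    u,o=up(im,box);m=cv2.inRange(cv2.cvtColor(u,cv2.COLOR_BGR2HSV),lo,hi);c=max(cv2.findContours(m,0,1)[0],key=cv2.contourArea)
    c=cv2.convexHull(c);e=cv2.fitEllipse(c);return np.array(e[0])/K+o,np.array(e[1])/K,e[2]
for n,im,b in(("s",s,(228,168,258,194)),("t",t,(198,190,226,212))):
    u,o=up(im,b);h=cv2.cvtColor(u,cv2.COLOR_BGR2HSV);print(n,h[h.shape[0]//2,h.shape[1]//2],h[5,5])
g=((30,0,110),(120,90,255))
a=el(s,(234,168,254,194),*g);b=el(t,(198,190,226,212),*g);print(a,b)
f,e=tri(a[0],b[0]);print("face",f,e)
q=r.sense();R=Ro.from_euler('xyz',q["tcp_rot"],degrees=True);print("in tool",R.inv().apply(f-q["tool_pos"]))
def va(n): o=ray(n,(0,0))[0];v=o-f;return v/np.linalg.norm(v)
for d in (0,3,5,7,9,11):
    th=np.radians(30+d+8.5-.0); az=np.radians(-4.5)
    n_=np.array([np.sin(th)*np.cos(az),np.sin(th)*np.sin(az),np.cos(th)]);print(d,"mirror pitch",8.5+d,"ratio s,t",n_@va("side"),n_@va("top"))
print("meas",a[1][0]/a[1][1],b[1][0]/b[1][1])
# orange ends
for n,im,bx in(("s",s,(185,160,222,180)),):
    m=mask(im,(5,150,120),(18,255,255),bx);c=max(cv2.findContours(m,0,1)[0],key=cv2.contourArea);print(n,cv2.minAreaRect(c))
# pot in top & side via rim
e=el(t,(188,140,236,186),(105,120,40),(125,255,255));print("pot top",e,onz("top",e[0],250))
u=mask(s,(105,120,40),(125,255,255),(245,125,300,175));ys,xs=np.nonzero(u);print("pot side extents",xs.min(),xs.max(),ys.min(),ys.max(), [ (y,xs[ys==y].min(),xs[ys==y].max()) for y in range(ys.min(),ys.max()+1,3)])
E
```

```text
s [ 88  22 174] [ 14 148 172]
t [ 90  10 147] [ 13 143 152]
(array([242.7894942 , 180.24669393]), array([ 7.28318659, 16.14414469]), 145.75308227539062) (array([212.78721873, 201.42108663]), array([10.72905223, 17.76382828]), 85.26437377929688)
face [516.69917972 164.83242313  70.39740062] 4.799791777324072
in tool [-158.42338487    4.25030571   83.27021611]
0 mirror pitch 8.5 ratio s,t 0.5691943979149748 0.7535981483762163
3 mirror pitch 11.5 ratio s,t 0.54571536357871 0.7186914389282688
5 mirror pitch 13.5 ratio s,t 0.5292275486440436 0.6943197885451671
7 mirror pitch 15.5 ratio s,t 0.5120949514626091 0.6691022164514877
9 mirror pitch 17.5 ratio s,t 0.49433844546499756 0.6430694463743575
11 mirror pitch 19.5 ratio s,t 0.475979664218587 0.6162531952340746
meas 0.4511348685661429 0.6039831087134091
s ((207.95001220703125, 170.14999389648438), (11.384199142456055, 3.4785051345825195), 18.43494987487793)
pot top (array([211.36247253, 162.42891439]), array([38.60025024, 39.20457204]), 86.59471130371094) [630.53626115 150.58531403 250.        ]
pot side extents 256 288 138 167 [(138, np.int64(277), np.int64(278)), (141, np.int64(259), np.int64(284)), (144, np.int64(257), np.int64(287)), (147, np.int64(256), np.int64(288)), (150, np.int64(256), np.int64(288)), (153, np.int64(257), np.int64(287)), (156, np.int64(258), np.int64(285)), (159, np.int64(259), np.int64(284)), (162, np.int64(260), np.int64(283)), (165, np.int64(264), np.int64(279))]
```

Request:
{"api": "carry_out", "payload": {
  "commands": [
    [[8, 0, 0, 0, 0, 0, 0], [8, 0, 0, 0, 0, 0, 0], [8, 0, 0, 0, 0, 0, 0], [8, 0, 0, 0, 0, 0, 0]]
  ]
}}

```text
time: 6.58
tool_pos: [352.4, 171.4, 138.7]
tcp_rot: [180.0, 6.7, 175.3]
ft_force: [0.5, 0.7, -1.6]
finger_gap: 8.8
```

```bash
cat > f.py <<'E'
from h import *
from scipy.optimize import least_squares
import sys
def edge(n,box,tag):
    """average 3 pictures, head mask by difference from local background at half level; returns ellipse"""
    im=np.mean([viewer.snapshot(n)[:,:,::-1].astype(float) for _ in range(2)],0).astype(np.uint8)
    cv2.imwrite(f"pics/{n}{tag}.png",im)
    x0,y0,x1,y1=box;K=6
    u=cv2.resize(im[y0:y1,x0:x1],None,fx=K,fy=K,interpolation=cv2.INTER_CUBIC)
    sat=cv2.cvtColor(u,cv2.COLOR_BGR2HSV)[:,:,1]
    m=((sat<75)*255).astype(np.uint8); m=cv2.morphologyEx(m,cv2.MORPH_OPEN,cv2.getStructuringElement(2,(19,19)))
    c=max(cv2.findContours(m,0,1)[0],key=cv2.contourArea);e=cv2.fitEllipse(c)
    v=u.copy();cv2.ellipse(v,e,(0,0,255),1)
    return np.array(e[0])/K+[x0-.5+.5/K,y0-.5+.5/K],np.array(e[1])/K,e[2],v
E
python3 - <<'E'
from f import *
a=edge("side",(228,162,258,200),"3");b=edge("top",(196,186,230,216),"3")
print(a[:3],b[:3]);f,e=tri(a[0],b[0]);print("face",f,e)
q=r.sense();R=Ro.from_euler('xyz',q["tcp_rot"],degrees=True);print("in tool",R.inv().apply(f-q["tool_pos"]),q["tool_pos"],q["tcp_rot"])
print("ratios",a[1][0]/a[1][1],b[1][0]/b[1][1])
print("grip front",tri((217.5,174.4),(209.6,228.8)))
B=cv2.resize(b[3],None,fx=2,fy=2);A=cv2.resize(a[3],None,fx=2,fy=2)
g=cv2.resize(cv2.imread("pics/side3.png")[155:200,180:256],None,fx=5,fy=5,interpolation=2)
H=np.zeros((600,800,3),np.uint8);H[:A.shape[0],:A.shape[1]]=A[:600];H[:360,380:380+B.shape[1]]=B
H[365:365+g.shape[0],400:400+g.shape[1]]=g
cv2.imwrite("pics/d5.png",H)
E
```

```text
(array([243.10401281, 179.83995565]), array([ 8.15825272, 16.89234161]), 146.10043334960938) (array([214.68064626, 200.51625061]), array([13.48778915, 19.51158905]), 85.58207702636719)
face [518.54708183 156.87705382  80.84276646] 2.8681175320979233
in tool [-159.06411374   -1.17550384   76.74110507] [352.29700668 171.65427088 138.58804907] [179.97720986   6.67050073 175.31364072]
ratios 0.48295570280288314 0.6912706658225878
grip front (array([416.5646124 , 170.61513228, 109.39727509]), np.float64(0.5876844521202741))
```

View pics/d5.png

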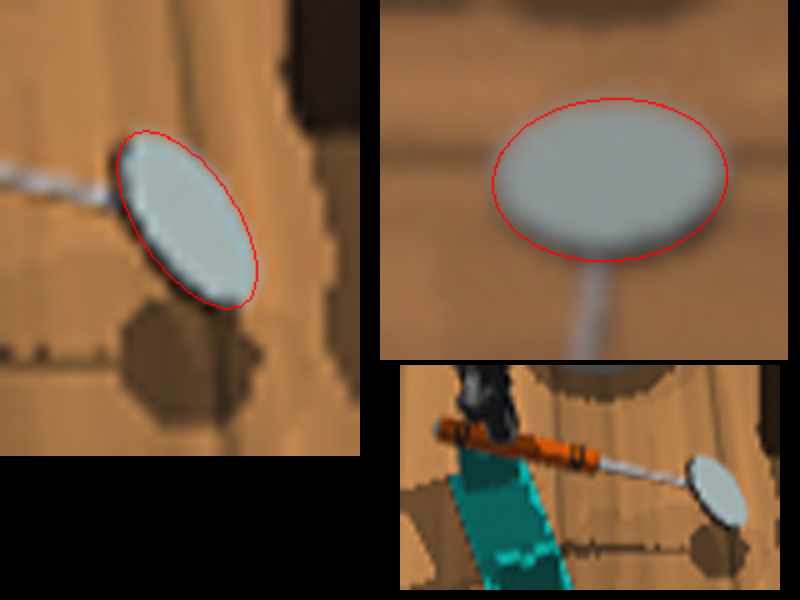

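The fitted ellipses follow the disc in both views: side centre (243.1,179.8), top centre (214.7,200.5). The dark back edge adds a little to the top fit. Next I'll get the pitch from the side-view line cast onto the mirror's own vertical plane.

```bash
cat >> f.py <<'E'
def plane(p,n="side",dy=0.):
    q=r.sense();yaw=np.radians(q["tcp_rot"][2]-180);nv=np.array([-np.sin(yaw),np.cos(yaw),0]);o,d=ray(n,p)
    P=o+d*((q["tool_pos"]+dy*nv-o)@nv)/(d@nv); h=(P-q["tool_pos"])@np.array([np.cos(yaw),np.sin(yaw),0]);return np.array([h,P[2]])
E
python3 - <<'E'
from f import *
for dy in(-4,0,4):
    P=[plane(p,dy=dy) for p in((187.4,167.4),(219.4,174.4),(238,178.8),(243.1,179.84))]
    print(dy,np.round(P,1),"pitch rear-rod",np.degrees(np.arctan2(P[0][1]-P[2][1],P[2][0]-P[0][0])),"rear-face",np.degrees(np.arctan2(P[0][1]-P[3][1],P[3][0]-P[0][0])),np.hypot(*(P[3]-P[0])))
# top face on plane z=80 -> lateral
q=r.sense();yaw=np.radians(q["tcp_rot"][2]-180);nv=np.array([-np.sin(yaw),np.cos(yaw),0])
for p in((214.68,200.7),):
    for z in(80,85): f=onz("top",p,z);print("top face",f,"lateral",(f-q["tool_pos"])@nv,"along",(f-q["tool_pos"])@[np.cos(yaw),np.sin(yaw),0])
E
```

```text
-4 [[-51.1 159. ]
 [ 73.  117.4]
 [147.6  90.5]
 [168.4  83.9]] pitch rear-rod 19.04478923378477 rear-face 18.893677016579275 231.95465122048012
0 [[-51.9 155.2]
 [ 72.6 113.4]
 [147.4  86.4]
 [168.3  79.8]] pitch rear-rod 19.04478923378472 rear-face 18.893677016579208 232.76883362393266
4 [[-52.8 151.4]
 [ 72.2 109.5]
 [147.3  82.3]
 [168.2  75.7]] pitch rear-rod 19.04478923378473 rear-face 18.893677016579183 233.58301602738538
top face [516.48739887 156.97529898  80.        ] lateral -1.2153408937852375 along 164.8407718016206
top face [516.25333968 156.43861511  85.        ] lateral -1.769353487149634 along 164.6513428390694
```

```bash
sed -i 's/a=21.5/a=25.6/' m.py; python3 - <<'E'
from h import *
print("side rim",onz("side",(272,148.7),250),"tri",tri((272,148.7),(211.6,162.4)))
E
python3 m.py 632 151 90 -4.5 15 110;python3 m.py 632 151 90 -4.5 15 0
```

```text
side rim [633.50912227 146.25683433 250.        ] tri (array([632.67743489, 150.2349756 , 246.31586874]), np.float64(2.9652475286393045))
[350.9 173.1 136.1]
t 6.78 at [352.3 171.7 138.6] [180.    6.7 175.3] j [ 21. -31. 128.  -3.  77. -64.] F [-0.4  0.  -1.8] gap 9.3
shift [1.8 1.3 2.3] turn [-0.01 -3.93 -0.19]
[460.6 164.5 136.1]
t 6.78 at [352.3 171.7 138.6] [180.    6.7 175.3] j [ 21. -31. 128.  -3.  77. -64.] F [-0.4  0.  -1.8] gap 9.3
shift [-107.5    1.7   15.1] turn [-0.01 -3.93 -0.19]
```

Request:
{"api": "carry_out", "payload": {
  "commands": [
    [[8, 2, 2, 2, 0, -2, 0], [8, 0, 2, 3, 0, -3.9, -0.2], [8, -18, 2, 5, 0, -3.9, -0.2], [8, -36, 2, 7, 0, -3.9, -0.2], [8, -54, 2, 9, 0, -3.9, -0.2]]
  ]
}}

```text
time: 7.4
tool_pos: [407.5, 169.3, 135.9]
tcp_rot: [-180.0, 10.6, 175.6]
ft_force: [0.6, 0.1, -1.0]
finger_gap: 9.3
```

```bash
python3 m.py 632 151 90 -4.5 15 0; python3 - <<'E'
from f import *
a=edge("side",(234,158,268,196),"4");b=edge("top",(196,174,230,204),"4")
print(a[:3],b[:3]);f,e=tri(a[0],b[0]);print("face",f,e,"ratios",a[1][0]/a[1][1],b[1][0]/b[1][1])
q=r.sense();R=Ro.from_euler('xyz',q["tcp_rot"],degrees=True);print("in tool",R.inv().apply(f-q["tool_pos"]))
print(plane(a[0]),q["tool_pos"][2])
E
```

```text
[460.6 164.5 136.1]
t 7.4 at [407.5 169.3 135.9] [-180.    10.6  175.6] j [ 20. -25. 125.  -5.  71. -65.] F [ 0.6  0.1 -1. ] gap 9.3
shift [-52.4  -0.7   9.7] turn [-0.    0.01  0.07]
(array([257.2570521 , 177.75312805]), array([ 8.25459607, 17.79184723]), 143.2790069580078) (array([215.4368782 , 185.72835286]), array([10.98326111, 21.21158346]), 80.12287139892578)
face [574.16346837 153.65983017  90.14218036] 8.538397503103374 ratios 0.4639538530302647 0.5177954362289938
in tool [-157.29742031   -2.32948055   75.37998485]
[172.73464262  88.31280056] 135.54381574326564
```

Request:
{"api": "carry_out", "payload": {
  "commands": [
    [[8, -13, 0, 2.4, 0, 0, 0], [8, -26, 0, 4.8, 0, 0, 0], [8, -39, 0, 7.2, 0, 0, 0], [8, -52, 0, 9.7, 0, 0, 0], [8, -52, 0, 9.7, 0, 0, 0]]
  ]
}}

```text
time: 8.22
tool_pos: [459.8, 165.2, 135.8]
tcp_rot: [-180.0, 10.5, 175.5]
ft_force: [-0.4, 0.0, -2.1]
finger_gap: 9.0
```

```bash
python3 m.py 632 151 90 -4.5 15 0; python3 - <<'E'
from h import *
for n in("side","top"): cv2.imwrite(f"pics/{n}5.png",viewer.snapshot(n)[:,:,::-1])
s=cv2.imread("pics/side5.png");t=cv2.imread("pics/top5.png")
cv2.imwrite("pics/d6.png",np.hstack([cv2.resize(s[130:210,190:320],(800,492),interpolation=2)]))
E
```

```text
[460.6 164.5 136.1]
t 8.22 at [459.8 165.2 135.8] [-180.    10.5  175.5] j [ 17. -17. 118.  -4.  69. -68.] F [-0.4  0.  -2.1] gap 9.0
shift [-0.9 -0.6 -0.1] turn [-0.01 -0.05  0.02]
```

View pics/d6.png

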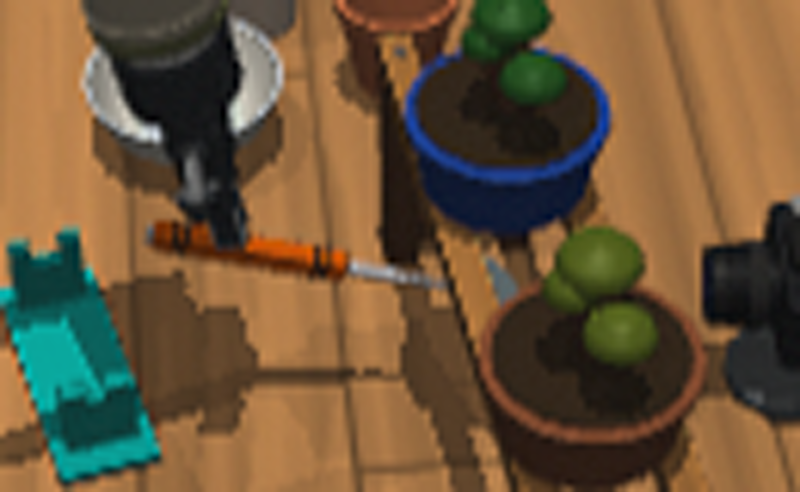

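The disc shows between the beams under the blue pot at crop (500,280), clear of the staging. Grip axis runs crop (155,236) → (345,265), with the rod to (440,283).

```bash
python3 - <<'E'
from f import *
k=6.154;g=lambda x,y:(190-.4+x/k,130-.4+y/k)
P=np.array([plane(g(*p)) for p in((155,236),(345,265),(440,283))])
print(P.round(1),np.degrees(np.arctan2(P[0,1]-P[1:,1],P[1:,0]-P[0,0])))
# predicted pixels of 15deg mirror axis points for comparison
q=r.sense();yaw=-4.5
Rm=Ro.from_euler('ZYX',[yaw,15,0],degrees=True)
for pit in(13,15,17):
    Rm=Ro.from_euler('ZYX',[yaw,pit,0],degrees=True);X=[q["tool_pos"]+Rm.apply([x+8,0,0])for x in(-65,65,125,170)]
    print(pit,((proj("side",X)-[190-.4,130-.4])*k).round(0).tolist(), X[3].round(1))
# side-visible disc pixels and red seen in mirror
t=cv2.imread("pics/top5.png");s=cv2.imread("pics/side5.png")
# moved things: differences of first and last pictures outside the arm
t0=cv2.imread("pics/top0.png");d=cv2.absdiff(t,t0).max(2);print("pot/cam diff",d[100:150,200:245].mean(),d[135:180,250:320].mean(),d[140:158,195:230].mean())
E
```

```text
[[-50.6 148.1]
 [ 72.6 118.7]
 [135.7 100.4]] [13.4074096  14.36061811]
13 [[147.0, 236.0], [343.0, 265.0], [431.0, 278.0], [496.0, 287.0]] [632.  151.6  95.5]
15 [[148.0, 234.0], [342.0, 267.0], [429.0, 282.0], [494.0, 294.0]] [630.5 151.7  89.5]
17 [[149.0, 231.0], [341.0, 270.0], [427.0, 287.0], [491.0, 300.0]] [628.8 151.8  83.5]
pot/cam diff 3.7173333333333334 3.4555555555555557 3.4317460317460315
```

Request:
{"api": "carry_out", "payload": {
  "commands": [
    [[8, -1, -0.6, 0, 0, 0, 0], [8, -1, -0.6, 0, 0, 0, 0], [8, -1, -0.6, 0, 0, 0, 0], [8, -1, -0.6, 0, 0, 0, 0], [8, -1, -0.6, 0, 0, 0, 0]]
  ]
}}

```text
time: 8.95
tool_pos: [460.5, 164.5, 136.0]
tcp_rot: [-180.0, 10.6, 175.5]
ft_force: [0.3, 1.0, -1.5]
finger_gap: 9.2
```

Request:
{"api": "carry_out", "payload": {
  "commands": [
    [[8, 0, 0, 0, 0, 0, 0], [8, 0, 0, 0, 0, 0, 0], [8, 0, 0, 0, 0, 0, 0], [8, 0, 0, 0, 0, 0, 0], [8, 0, 0, 0, 0, 0, 0]]
  ]
}}

```text
time: 9.57
tool_pos: [460.5, 164.5, 136.0]
tcp_rot: [-180.0, 10.6, 175.5]
ft_force: [0.6, -0.6, -1.4]
finger_gap: 9.2
```

```bash
python3 m.py 632 151 90 -4.5 15 0; python3 - <<'E'
from h import *
s=viewer.snapshot("side")[:,:,::-1];s0=cv2.imread("pics/side5.png");cv2.imwrite("pics/side6.png",s)
t=viewer.snapshot("top")[:,:,::-1]
print("side region shift",cv2.phaseCorrelate(s0[155:190,208:276].mean(2).astype(np.float32),s[155:190,208:276].mean(2).astype(np.float32)))
m=lambda i:[ (np.nonzero(x)[1].mean().round(2),np.nonzero(x)[0].mean().round(2)) for x in [mask(i,(5,190,120),(17,255,255),(233,165,250,180)),mask(i,(80,0,110),(110,90,255),(266,166,278,182))]]
print(m(s0),m(s))
cv2.imwrite("pics/d7.png",np.hstack([cv2.resize(s[140:200,205:285],(400,300),interpolation=2),cv2.resize(t[110:230,170:330],(400,300),interpolation=2)]))
E
```

```text
[460.6 164.5 136.1]
t 9.57 at [460.5 164.5 136. ] [-180.    10.6  175.5] j [ 17. -17. 118.  -4.  69. -68.] F [ 0.6 -0.6 -1.4] gap 9.2
shift [-0.1 -0.  -0.1] turn [-0.01 -0.05  0.03]
side region shift ((0.13138576987657302, 0.09064670226052485), 1.043263891780818)
[(np.float64(238.68), np.float64(170.74)), (np.float64(nan), np.float64(nan))] [(np.float64(238.65), np.float64(170.88)), (np.float64(nan), np.float64(nan))]<stdin>:5: RuntimeWarning: Mean of empty slice.
  ret = ret.dtype.type(ret / rcount)
```

View pics/d7.png

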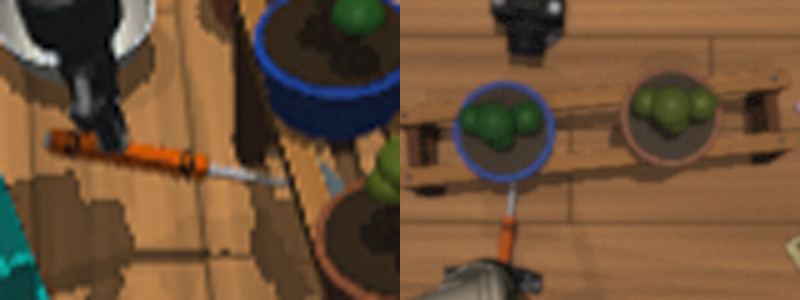

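The last picture shows the rod entering under the blue pot, pointing at the camera, and everything steady. I'll hand in.

```bash
python3 -c "
from bench import r
print(r.hand_in())"
```

```text
the job is handed in; nothing more can be done
None
```

I lifted the inspection mirror from the wooden rest and brought it in under the staging. I handed the job in at about 9.6 s of the 51 s, still holding the mirror in the gripper.

- **Final position:** the centre of the mirror face is at about (631, 152, 90) mm, against my estimate of the seal's vertical at (632, 151). This comes from the arm pose and the side view; the pot and beam hid the disc too much to measure it from the top.
- **Angle:** the mirror axis is aimed 15° nose-down, so its normal is 45° up towards the lens. My last readings gave 13.4–14.4°, so it may be a degree or so shallow.
- **Steadiness:** over the last 1.2 s the mirror moved about 0.1 pixel in the picture, and the wrist force showed little more than the mirror's weight. No contact with the staging showed in the forces or pictures, and the pots and camera look unmoved.

**Checks that disagreed or were incomplete:**
- **Slip in the grip:** the mirror drooped about 10° during lifting and carrying. I tightened the grip to 115 N, measured the droop and aimed to allow for it; after that it held.
- **Finger opening:** it read about 9 mm on a 16 mm grip. The pictures show the grip between the pads, so I put it down to the pads giving way.
- **Camera direction:** the two views gave −1.5° and −5.5° for the direction to the lens. I used −4.5°, which fits the camera body's orientation.
- **Reflection:** I did not see the seal in the mirror directly, because neither camera view shows it.

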